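# Wedge up the hinged pouring plate and hold it

## Robot

A 6-joint arm with a two-finger parallel gripper is mounted at the origin on the work surface; the furniture and walls round the work are solid. World frame = base frame: x ahead of the robot, y to its left, z up, the work surface at z = 0. Lengths are in mm, angles in rad, forces in N, time in s.
With the tool pointing down it reaches from about 350 to 975 mm from the base axis. Payload 7.1 kg.
Tool frame: the origin (TCP) lies midway between the tips of the shut fingers; the grasp point (between the pads) lies 19 mm behind it (ctrl.grip_depth is the distance from the TCP to the grasp point, in mm); z points along the fingers, y is the line along which they close (so a half turn about z gives the same grasp; the last joint's range is limited). The gripper opens to 88 mm and grips with 3 to 60 N. Pads are 20 mm wide; open, the fingers measure 115 mm over their backs; the gripper's body (75 mm by 178 mm) begins 61 mm behind the grasp point.
Start: joints at [1.158, 0.423, 1.63, -0, 1.089, -0.019], TCP at [239.78, 577.157, 222.675] pointing down, gripper open.
Joint ranges: [-3, 3], [-0.9, 2.11], [0.09, 2.58], [-1.31, 4.45], [0.11, 2.69], [-2.54, 2.54]. Speed limits (rad/s): [2.39, 2.39, 3.01, 3.14, 3.14, 3.14].

## Interface

Orientations are given as a rotation vector (axis times angle).
In Python, from workcell import get_obs, vision, ctrl gives the robot as it stands.
- The arm moves only by the tool step_arm, never from a script. Its argument "plan" is a list of rows, each a list of 7 numbers: the opening, from -1 (shut) to 1 (fully open), then the shift along the tool's x, y, z as a fraction of full scale, then the turn, a rotation vector about the tool's x, y, z as a fraction of full scale. In form: [[fingers, dx, dy, dz, wx, wy, wz], ...]. A call has 1 to 20 rows; each row shifts and turns the commanded pose from where the row before left it, along the tool's axes as they then stand; what a row does not reach is not made up. Full scale, the value 1, is 50 mm for a shift and 0.12 rad for a turn. A row lasts 1/8 s, in which the tool goes at most 62.5 mm and 10.7 degrees, less where a joint would pass 70% of its speed; a pose out of reach is approached as far as the arm can. A call with a number of a shift or a turn outside -1 to 1 is refused whole. A call with a gripper value outside its range is refused whole. The fingers move at their own pace and stop on an object; the grip force is fixed at half the most. Time passes only in rows, so rows that do not move let the fingers close. It gives the time, the measured TCP pose, the force, the opening and the grip force at its end, in the units of the state.
- get_obs(): the state, without advancing time (a new reading comes with each control period).
- vision.get_image(name): name is "scene" or "top"; returns a dict with "pixels" (400x640x3 uint8, red, green, blue), "depth" (400x640 float32, mm along the optical axis (not along the pixel's ray), 0 where there is no reading), "fx", "fy", "cx", "cy" (pixels), "T" (4x4, takes a point from camera to world coordinates). Camera axes: x right, y down, z forward; pixel columns grow to the right and rows downward; lengths in mm; the calibration is good to about 2 mm. A picture is of the moment at which its call begins.
- ctrl.close_job(): hands the job in; it is judged then, once.
The state is a dict: "t": time; "qpos": joint angles; "qvel": joint speeds; "joint_torque": joint torques, N m; "ee_pos": TCP position; "orientation": TCP orientation; "ft_force": force on the tool from outside, world axes, zero at the start; "moment": the same for the moment, N m; "width": finger opening in mm; "grasp_force": force on a finger pad.
Only numpy, scipy, OpenCV 4.12 (cv2) and the standard library are available. Lean on these libraries where they do the work, as an engineer would, in place of code of your own. Each camera call takes 0.05 s, during which the arm holds its last target. There are 200 camera calls.

## Task

Pull the blue levelling wedge straight up out of its spring clip and set it flat in the lane of the levelling stand, thin end towards the green pouring plate. Slide it under the middle of the plate's edge until the edge just lifts 2 to 5 mm off its two black rests (it then bears on the wedge's orange band), never more than 8 mm, and finish there still gripping the wedge by its fin. Keep the open dish in its place on the plate and do not disturb the timer, dish lid or marker.

Things in the scene. Friction and masses are not known exactly. Their poses are not given: they have to be found in the camera images.
- wedge: Loose blue wedge, 115 long (x) x 40 wide (y) mm, 0.22 kg. Origin: centre of the underside; +x to the thin end, z up. Top rises evenly 1 in 5 from 3 mm at the tip (x = +57.5) to 18 mm at x = -17.5, then a level heel to x = -57.5. Black fin 30 (x) x 14 (y) on the heel, centred at x = -37.5, 18 to 70 mm above the underside. Orange band 35 to 47.5 mm from the tip, where it is 10 to 12.5 thick.
- wedge_grip (a point): Grip point in the wedge's fin: wedge frame (-37.5, 0, 56) mm. Grip the fin across its 14 mm (wedge y) from above; the clip's housings reach 32 mm above the wedge's underside, so keep the fingertips at least 35 mm above the underside while it is in the clip.
- wedge_tip (a point): Middle of the wedge's thin edge, on its underside: wedge frame (57.5, 0, 0) mm.
- holder: Grey clip holder, slab 132 (x) x 94 (y) x 8 mm with rims 6 mm high, fixed; its place varies. Origin: centre of the underside, z up. The wedge starts flat on it, 8 mm up, same axes. Dark housings (to z = 40) each side of the heel carry sprung balls over the heel's edges: a straight upward pull of 8 to 10 N frees the wedge within 5 mm; the balls drag lightly until it is 30 mm up.
- stand: Levelling stand, base slab 240 (x) x 110 (y) x 8 mm, fixed; its place varies. Origin: centre of the underside; +x is the way the wedge is pushed, z up. The lane, 56 mm wide between steel guides 8 mm high (x = -115 to 0), runs along y = 0 on the slab's top (z = 8) from x = -120 to the plate's edge bar at x = +10 (foremost edge x = +6). Black rests stand under the edge at y = +-46.
- plate: Green pouring plate, 94 mm wide with a 104 mm wide round steel bar (diameter 8) along its free edge; 0.7 kg give or take. Origin on its hinge axis, at stand frame (110, 0, 20) mm; x, y, z as the stand's. The bar lies at plate x = -100, the foremost edge at x = -104. Its top is 26 mm above the table.
- plate_lip (a point): Middle of the underside of the plate's free edge bar: stand frame (10, 0, 16) mm while the plate is down, so 8 mm above the lane.
- plate_tilt (a joint): Tilt of the plate on its hinge, rad: 0 resting on the black rests, grows as the free edge lifts. The edge lifts 100 mm x the angle, so 0.02 to 0.05 is 2 to 5 mm. Moves freely, falls back by its own weight.
- pour_dish: Open clear Petri dish, diameter 97, 18 high, loose on the pouring plate. Origin: centre of the underside; starts at stand frame (58, 0, 26) mm.
- timer: Cream bench timer with black dial, diameter 64, 43 high, standing loose on the table; origin at the centre of the underside. Leave alone.
- lid: Clear Petri dish lid, diameter 105, 14 high, lying loose on the table; origin at the centre of the underside. Leave alone.
- pen: Black marker, 132 long (its y), 14 thick, lying loose on the table; origin at the centre of the underside. Leave alone.

How it is judged:
By the outcome, as a careful person would: the job done as asked, in the order asked, and still so for the second after the job is handed in, while the arm keeps its last pose, push and grip.
It also fails if it takes over 38 s, if anything falls off the work surface, if the arm or the gripper's body presses on something with over 40 N, if the wrist force passes 120 N, or if a joint passes its speed limit or range.

## Working session

There is one attempt and no reset: what is moved stays moved. The work goes in short steps, Python scripts to look and compute and a tool call to move; the robot and the scene stay as the last step left them, time stands still between calls to the robot, and variables do not carry over. Pictures are saved under pics/ and viewed, at most 10 in all, crops included, and the job is handed in when it is done.

Besides the shell and the picture viewer there is one more tool, called after "Call:" as a command line: name --pt "numbers of a row" for each row, then --argument value for the rest. step_arm: Moves the arm, as the interface text tells. Its arguments: {"type":"object","properties":{"plan":{"type":"array","items":{"type":"array","items":{"type":"number","minimum":-1,"maximum":1}}}},"required":["plan"]}

```bash
mkdir -p pics; python3 - <<'E'
from workcell import get_obs, vision, ctrl
import cv2,numpy as np
print(get_obs())
for n in("scene","top"):
    i=vision.get_image(n); cv2.imwrite(f"pics/{n}0.png",i["pixels"][:,:,::-1]); np.savez(f"{n}0.npz",**i); print(n,i["fx"],i["cx"],i["cy"],np.round(i["T"],3).tolist())
E
```

```text
{'t': 0.0, 'qpos': array([ 1.15802908e+00,  4.23823844e-01,  1.63067512e+00,  4.46628188e-06,
        1.08858302e+00, -1.90029846e-02]), 'qvel': array([-0.00095122,  0.0039916 , -0.00035501,  0.00106776, -0.0009629 ,
        0.00084516]), 'joint_torque': array([ 1.51642074e-03, -5.44620574e+01, -2.73672384e+01,  6.44827215e-02,
        2.28204124e-02, -1.20671480e-04]), 'ee_pos': array([239.55072776, 576.68101638, 221.91814991]), 'orientation': array([-6.14475136e-01, -3.08058287e+00,  2.28355510e-03]), 'ft_force': array([-0.06284572,  0.19124119, -0.09021651]), 'moment': array([ 0.02240844,  0.01216483, -0.00096503]), 'grasp_force': 0.0, 'width': 88.11571424084697}
scene 494.74428022433085 316.27359554805776 195.13041823109293 [[0.862, -0.32, 0.393, 70.96], [-0.507, -0.566, 0.651, -749.979], [0.014, -0.76, -0.65, 768.226], [0.0, 0.0, 0.0, 1.0]]
top 416.2408333916402 318.39137111999827 204.39129863598708 [[-0.028, -0.993, 0.117, 394.948], [-1.0, 0.029, 0.004, -33.345], [-0.007, -0.117, -0.993, 1076.614], [0.0, 0.0, 0.0, 1.0]]
```

View pics/top0.png

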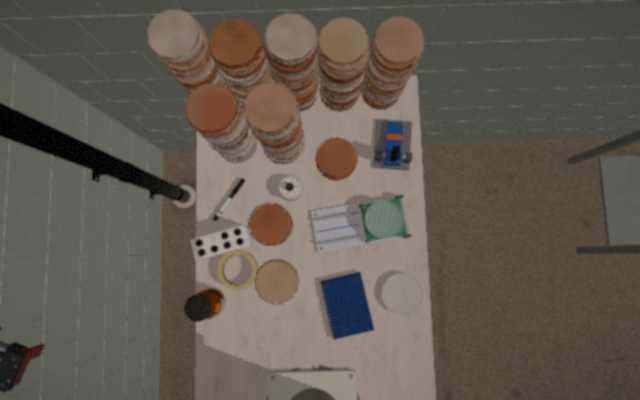

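View pics/scene0.png

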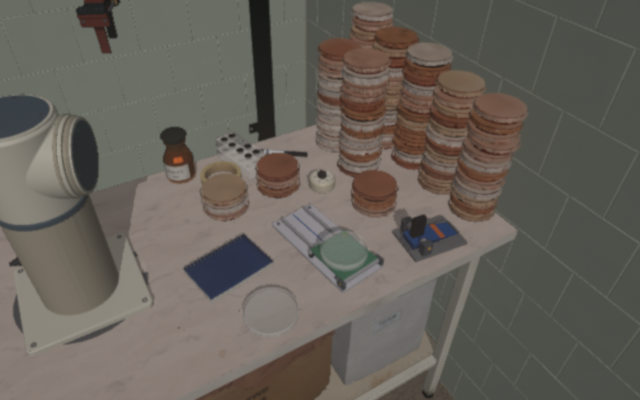

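The top view shows the holder with the blue wedge at about (393,145), thin end up in the image (the +x world direction). The stand is at about (360,222), with its plate to the right (-y). The scene view shows tall dish stacks behind the holder, at about (478,150). Next I'll measure.

```bash
cat > h.py <<'E'
import numpy as np,cv2
def load(n): return dict(np.load(n))
def ray(i,u,v,z):
    T=i["T"]; d=T[:3,:3]@np.array([(u-i["cx"])/i["fx"],(v-i["cy"])/i["fy"],1]); o=T[:3,3]
    return (o+d*(z-o[2])/d[2])
def cloud(i):
    v,u=np.mgrid[:400,:640]; d=i["depth"]
    P=np.stack([(u-i["cx"])/i["fx"]*d,(v-i["cy"])/i["fy"]*d,d],-1)
    return P@i["T"][:3,:3].T+i["T"][:3,3]
def masks(i):
    h=cv2.cvtColor(i["pixels"],cv2.COLOR_RGB2HSV); H,S,V=[h[...,k].astype(int) for k in range(3)]
    return dict(blue=(H>100)&(H<125)&(S>120)&(V>60),orange=(H>3)&(H<20)&(S>150)&(V>90),green=(H>55)&(H<95)&(S>60))
def comps(m,a=15):
    n,l,s,c=cv2.connectedComponentsWithStats(m.astype(np.uint8)); return [(l==k,s[k],c[k]) for k in range(1,n) if s[k][4]>=a]
E
python3 - <<'E'
from h import *
for n in("top","scene"):
    i=load(n+"0.npz"); C=cloud(i); M=masks(i)
    for k,m in M.items():
        for mm,s,c in comps(m,20):
            P=C[mm]; r=cv2.minAreaRect(np.argwhere(mm)[:,::-1].astype(np.float32))
            print(n,k,s.tolist(),c.round(1),"med",np.median(P,0).round(),"rect",np.round(r[0],1),np.round(r[1],1),round(r[2],1))
    z=C[...,2]; 
    if n=="top":
        print("dh stand lane",z[215:240:6,318:410:6].round().astype(int).tolist())
    x=i["pixels"][:,:,::-1]
    a,b=((300,100),(420,260)) if n=="top" else ((265,195),(475,295))
    cr=x[a[1]:b[1],a[0]:b[0]]; f=3.7 if n=="top" else 3.8
    cv2.imwrite(f"pics/{n}c.png",cv2.convertScaleAbs(cv2.resize(cr,None,fx=f,fy=f,interpolation=cv2.INTER_CUBIC),alpha=1.6))
E
```

```text
top blue [387, 122, 15, 12, 159] [394.  127.6] med [ 717. -233.   14.] rect [394.  127.5] [11. 14.] 90.0
top blue [385, 140, 16, 25, 262] [391.7 151.5] med [ 652. -219.   25.] rect [392.5 152. ] [24. 15.] 90.0
top blue [323, 274, 50, 64, 2194] [346.9 305.2] med [265. -94.  13.] rect [346.6 305.1] [57.5 39.1] 76.5
top orange [210, 20, 53, 48, 1599] [235.9  43.4] med [810. 122. 301.] rect [236.4  43.2] [50.1 46.5] 26.6
top orange [274, 57, 39, 15, 143] [297.5  66. ] med [778.   0. 255.] rect [293.9  65.8] [10.9 38.5] 79.3
top orange [245, 59, 19, 18, 52] [255.7  68. ] med [780.  89. 253.] rect [255.1  68.7] [ 4.6 24.8] 47.1
top orange [384, 64, 14, 5, 24] [390.5  66.7] med [ 774. -188.  254.] rect [390.4  66.9] [13.3  2.4] 16.7
top orange [189, 68, 28, 18, 93] [206.   78.3] med [781. 204. 206.] rect [204.2  79.5] [ 8.4 30.5] 58.0
top orange [338, 76, 18, 4, 24] [345.8  78.2] med [773. -96. 208.] rect [346.6  78.1] [ 2.2 17.1] 83.3
top orange [297, 92, 17, 11, 68] [305.1  97.9] med [776.  -7.  88.] rect [305.9  97.8] [ 6.9 17. ] 72.6
top orange [201, 94, 36, 39, 861] [218.2 112.7] med [
[... 1577 characters left out ...]
9. -233.   23.] rect [429.5 234.5] [15.6  8.5] 45.0
scene blue [405, 232, 13, 13, 44] [412.2 239.1] med [ 622. -233.   25.] rect [410.8 237.2] [15.6  4.9] 45.0
scene orange [173, 156, 11, 8, 76] [177.7 159.7] med [274. 219.  71.] rect [178.  159.5] [ 7. 10.] 90.0
scene orange [431, 225, 12, 12, 35] [436.8 230.3] med [ 691. -230.   19.] rect [436.8 230.2] [15.6  2.1] 45.0
scene green [312, 246, 9, 13, 57] [316.2 251.2] med [ 429. -157.   26.] rect [317.1 252.7] [12.1  6.7] 63.4
scene green [362, 252, 15, 15, 70] [369.5 258.3] med [ 515. -230.   26.] rect [367.7 260.4] [ 8.7 15.8] 38.7
scene green [332, 268, 28, 12, 109] [343.9 273.3] med [ 444. -237.   26.] rect [345.7 273.7] [10.4 27. ] 87.9
```

View pics/topc.png

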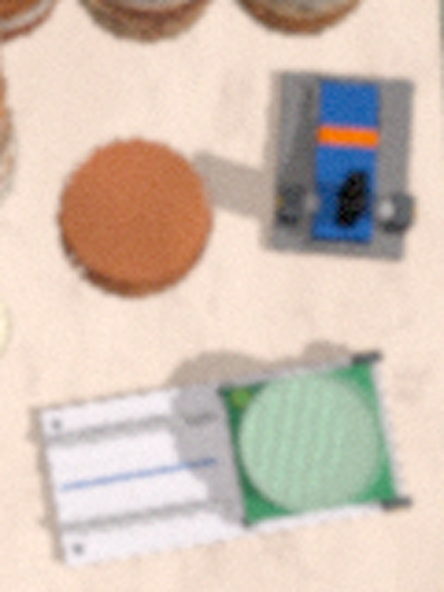

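View pics/scenec.png

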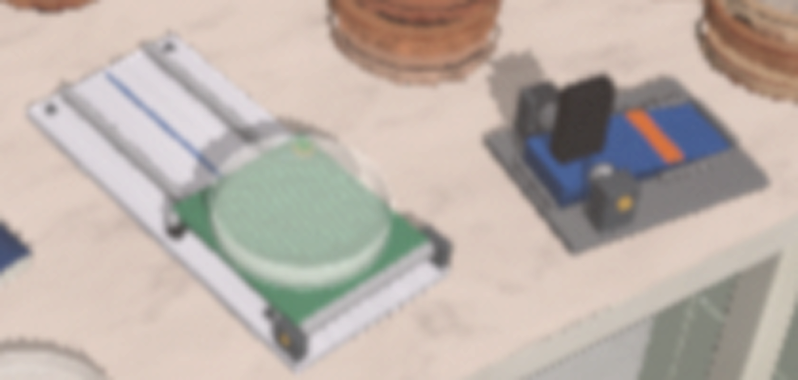

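The crops give clear corners for the slab and holder, the lane's blue centre line (top crop (62,487) to (215,461)), and the wedge with its orange band at crop (348,137).

```bash
cat >> h.py <<'E'
def fit2(model,meas):
    a=np.array(model,float);b=np.array(meas,float);ca,cb=a.mean(0),b.mean(0);A=a-ca;B=b-cb
    th=np.arctan2((A[:,0]*B[:,1]-A[:,1]*B[:,0]).sum(),(A*B).sum());R=np.array([[np.cos(th),-np.sin(th)],[np.sin(th),np.cos(th)]])
    return th,cb-R@ca,(b-(A@R.T+cb)).round(1)
E
python3 - <<'E'
from h import *
O=dict(top=(300,100,3.7),scene=(265,195,3.8))
I={n:load(n+"0.npz") for n in O}
def pk(n,X,Y,z):
    a,b,f=O[n]; return ray(I[n],(X+.5)/f-.5+a,(Y+.5)/f-.5+b,z)[:2]
st={"top":[((-120,55),40,410),((-120,-55),68,562)],
"scene":[((-120,55),168,35),((-120,-55),28,108),((120,-55),298,368),((120,55),450,262)]}
allm=[];allp=[]
for n in st:
    m=[a for a,_,_ in st[n]]; p=[pk(n,x,y,8) for _,x,y in st[n]]
    if n=="top": # plate bar ends top corners of green (x=10,y=+-47,z=24)
        m+=[(10,52),(10,-52)]; p+=[pk(n,222,386,22),pk(n,246,526,22)]
    th,t,r=fit2(m,p); print(n,"stand",np.degrees(th),t,r.tolist()); allm+=m;allp+=p
th,t,r=fit2(allm,allp);print("all",np.degrees(th),t)
# lane line
for n,a,b in(("top",(62,487),(215,461)),("scene",(108,73),(215,170))):
    P=pk(n,*a,8);Q=pk(n,*b,8);d=Q-P;print(n,"line",np.degrees(np.arctan2(d[1],d[0])),np.linalg.norm(d),P,Q)
    c,s=np.cos(th),np.sin(th); print("   in stand", [(np.array([[c,s],[-s,c]])@(q-t)).round(1).tolist() for q in(P,Q)])
# dish centre from top/scene brightness skipped; holder corners
hm=[(66,47),(66,-47),(-66,-47),(-66,47)]
th,t,r=fit2(hm,[pk("top",*q,10) for q in((280,70),(413,80),(402,260),(268,248))]);print("top holder",np.degrees(th),t,r.tolist())
for n in I:
    M=masks(I[n]);cs=comps(M["orange"],30)
    c=[c for m,s,c in cs if abs(cloud(I[n])[m].mean(0)-[692,-230,20]).max()<15][0]
    Q=ray(I[n],*c,19.25); b=[c for m,s,c in comps(M["blue"],30) if abs(np.median(cloud(I[n])[m],0)-[717,-233,14]).max()<8][0]
    R=ray(I[n],*b,14.5); d=(R-Q)[:2]; print(n,"band",Q,"tipseg",R,np.linalg.norm(d),np.degrees(np.arctan2(d[1],d[0])))
# wedge corners (top): tip z=11, heel back z=26
th,t,r=fit2([(57.5,20),(57.5,-20),(-57.5,-20),(-57.5,20)],[pk("top",*q) for q in((321,80,11),(380,82,11),(371,243,26),(313,240,26))]);print("wedge",np.degrees(th),t,r.tolist())
# fin top in scene (z=78): 4 corners of top face approx; fin cloud
P=cloud(I["scene"]);px=I["scene"]["pixels"].max(2)
m=(px<60);m[:, :405]=0;m[:,430:]=0;m[:212]=0;m[240:]=0
m&=(P[...,2]>45)&(P[...,2]<90); print("fin",m.sum(),P[m].mean(0),P[m].min(0),P[m].max(0))
h=comps(m,10);print([ (s.tolist()) for _,s,_ in h])
E
```

```text
top stand -82.2387071218996 [ 468.47409059 -133.36493053] [[-0.9, -1.5], [2.2, -3.2], [-3.9, 1.6], [2.6, 3.1]]
scene stand -81.0146590893891 [ 466.79857742 -133.05750644] [[-2.7, -1.4], [3.1, 0.4], [-0.7, -0.6], [0.2, 1.6]]
all -81.51135380143086 [ 467.98193196 -133.16187894]
top line -81.98313284452678 107.7416292526317 [451.76543625 -22.3844456 ] [ 466.79158135 -129.07312183]
   in stand [[-112.0, 0.3], [-4.2, -0.6]]
scene line -82.02909056479405 101.54508729477814 [451.67017573 -19.3005327 ] [ 465.75146325 -119.86455258]
   in stand [[-115.0, 0.7], [-13.5, -0.2]]
top holder -6.421889086230844 [ 674.79971855 -226.1244766 ] [[-1.0, 0.6], [-0.7, -0.3], [0.4, -0.3], [1.2, 0.0]]
top band [ 692.10211978 -230.15008228   19.25      ] tipseg [ 717.27611281 -233.358696     14.5       ] 25.377650152463243 -7.263611212633014
scene band [ 690.97404669 -229.58071323   19.25      ] tipseg [ 714.95503265 -233.56747792   14.5       ] 24.310120947165153 -9.438920032804502
wedge -6.595576952470099 [ 675.11144874 -228.61962863] [[1.6, 0.5], [3.5, -1.7], [-1.9, 0.4], [-3.2, 0.8]]
fin 205 [ 633.08113589 -227.58374428   64.85337229] [ 621.2067968  -233.72607058   45.10071491] [ 650.618712   -215.46992893   80.40422071]
[[411, 215, 16, 19, 205]]
```

Call:
step_arm --pt "0 0 0 0 0 0 -0.77" --pt "0 0 0 0 0 0 -0.77" --pt "0 0 0 0 0 0 -0.77" --pt "0 -0.54 -0.83 0 0 0 0" --pt "0 -0.54 -0.83 0 0 0 0" --pt "0 -0.54 -0.83 0 0 0 0" --pt "0 -0.54 -0.83 0 0 0 0" --pt "0 -0.54 -0.83 0 0 0 0" --pt "0 -0.54 -0.83 0 0 0 0" --pt "0 -0.54 -0.83 0 0 0 0" --pt "0 -0.54 -0.83 0 0 0 0" --pt "0 -0.54 -0.83 0 0 0 0" --pt "0 -0.54 -0.83 0 0 0 0" --pt "0 -0.54 -0.83 0 0 0 0" --pt "0 -0.54 -0.83 0 0 0 0" --pt "0 -0.54 -0.83 0 0 0 0" --pt "0 -0.54 -0.83 0 0 0 0" --pt "0 -0.54 -0.83 0 0 0 0" --pt "0 -0.54 -0.83 0 0 0 0"

```text
t: 2.48
ee_pos: [591.9, -134.1, 222.3]
orientation: [-0.183, -3.136, -0.0]
ft_force: [0.5, -0.1, -0.4]
width: 43.9
grasp_force: 0.0
```

Call:
step_arm --pt "0 -0.56 -0.83 0 0 0 0" --pt "0 -0.56 -0.83 0 0 0 0" --pt "0 0 0 0.75 0 0 0" --pt "0 0 0 0.75 0 0 0" --pt "0 0 0 0.75 0 0 0" --pt "0 0 0 0 0 0 0" --pt "0 0 0 0 0 0 0"

```text
t: 3.35
ee_pos: [638.2, -221.8, 111.2]
orientation: [0.183, 3.135, -0.001]
ft_force: [0.1, 0.1, 0.2]
width: 44.2
grasp_force: 0.0
```

```bash
python3 - <<'E'
from workcell import get_obs, vision
from h import *
o=get_obs();print(o["ee_pos"],o["orientation"])
a=vision.get_image("scene");b=vision.get_image("top")
np.savez("scene1.npz",**a);np.savez("top1.npz",**b)
A=cv2.resize(a["pixels"][140:265,360:490],None,fx=3.2,fy=3.2,interpolation=3);B=cv2.resize(b["pixels"][70:195,335:450],None,fx=3.2,fy=3.2,interpolation=3)
cv2.imwrite("pics/g1.png",cv2.convertScaleAbs(np.hstack([A,B])[:,:,::-1],alpha=1.6))
# where the planned TCP projects
for n,i in(("scene",a),("top",b)):
    for p in([*o["ee_pos"][:2],45],[*o["ee_pos"][:2],78],o["ee_pos"]):
        c=i["T"][:3,:3].T@(np.array(p)-i["T"][:3,3]);print(n,(c[0]/c[2]*i["fx"]+i["cx"]).round(1),(c[1]/c[2]*i["fy"]+i["cy"]).round(1))
E
```

```text
[ 638.24675468 -221.75452938  111.23613262] [ 1.82890298e-01  3.13520665e+00 -5.31860565e-04]
scene 417.2 228.1
scene 419.5 216.5
scene 422.0 204.4
top 393.0 154.5
top 395.3 151.3
top 397.8 147.9
```

View pics/g1.png

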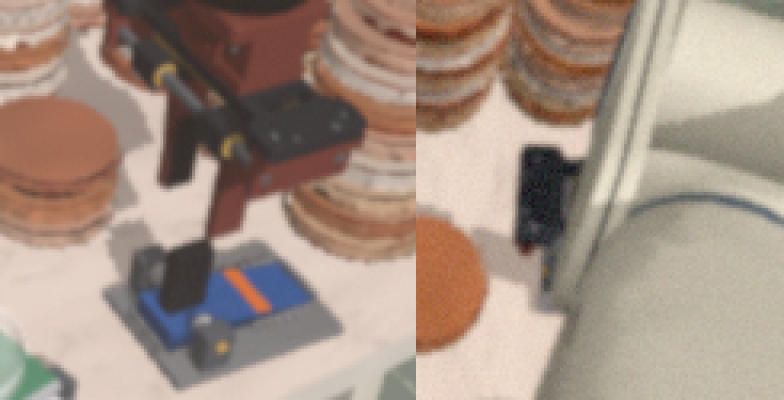

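The fin's top centre is at about (418.7,217) in the scene view, against a predicted (419.5,216.5), so the alignment is good and I can descend and grip.

Call:
step_arm --pt "0 0 -0.03 0.5 0 0 0" --pt "0 0 0 0.5 0 0 0" --pt "0 0 0 0.32 0 0 0" --pt "0 0 0 0 0 0 0" --pt "-1 0 0 0 0 0 0" --pt "-1 0 0 0 0 0 0" --pt "-1 0 0 0 0 0 0" --pt "-1 0 0 0 0 0 0" --pt "-1 0 0 0 0 0 0"

```text
t: 4.58
ee_pos: [637.7, -223.2, 44.7]
orientation: [0.183, 3.136, -0.0]
ft_force: [-1.8, 0.1, 3.2]
width: 13.6
grasp_force: 30.0
```

Call:
step_arm --pt "-1 0 0 -0.06 0 0 0" --pt "-1 0 0 -0.06 0 0 0" --pt "-1 0 0 -0.06 0 0 0" --pt "-1 0 0 -0.06 0 0 0" --pt "-1 0 0 -0.1 0 0 0" --pt "-1 0 0 -0.1 0 0 0" --pt "-1 0 0 -0.16 0 0 0" --pt "-1 0 0 -0.16 0 0 0" --pt "-1 0 0 -0.2 0 0 0" --pt "-1 0 0 -0.3 0 0 0" --pt "-1 0 0 -0.5 0 0 0" --pt "-1 0 0 -0.5 0 0 0" --pt "-1 0 0 0 0 0 0" --pt "-1 0 0 0 0 0 0"

```text
t: 6.32
ee_pos: [637.0, -222.9, 156.8]
orientation: [-0.183, -3.136, -0.0]
ft_force: [0.2, -0.3, -1.9]
width: 13.8
grasp_force: 30.0
```

```bash
python3 - <<'E'
from workcell import get_obs, vision
from h import *
o=get_obs();print(o["ee_pos"],o["ft_force"],o["moment"])
a=vision.get_image("scene");np.savez("scene2.npz",**a)
C=cloud(a);M=masks(a)
for k in("blue","orange"):
    for m,s,c in comps(M[k],12):
        p=np.median(C[m],0)
        if p[0]>560 and p[1]<-150 and p[2]<250: print(k,s.tolist(),c.round(1),p.round(1))
cv2.imwrite("pics/g2.png",cv2.convertScaleAbs(cv2.resize(a["pixels"][130:265,360:500],None,fx=4,fy=4,interpolation=3)[:,:,::-1],alpha=1.6))
E
```

```text
[ 636.96442201 -222.88722316  156.76056467] [ 0.22819979 -0.31874372 -1.859793  ] [ 0.0255239   0.05314581 -0.01352481]
blue [447, 185, 18, 12, 116] [456.  190.2] [ 714.4 -234.1  125.8]
blue [412, 187, 36, 19, 275] [431.4 197.2] [ 647.1 -235.6  136.6]
orange [440, 185, 13, 12, 46] [446.  190.5] [ 690.3 -228.4  131.3]
```

View pics/g2.png

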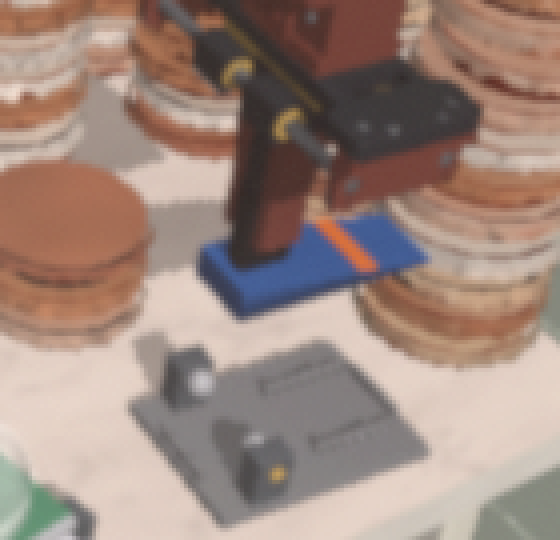

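The wedge is freed, level and unslipped: its band is at z 131, against 131.3 expected. Next is the move over the lane, then the turn.

Call:
step_arm --pt "-1 0.68 0.56 0 0 0 0" --pt "-1 0.68 0.56 0 0 0 0" --pt "-1 0.68 0.56 0 0 0 0" --pt "-1 0.68 0.56 0 0 0 0" --pt "-1 0.68 0.56 0 0 0 0" --pt "-1 0.68 0.56 0 0 0 0" --pt "-1 0 0 0 0 0 0.995" --pt "-1 0 0 0 0 0 0.995" --pt "-1 0 0 0 0 0 0.995" --pt "-1 0 0 0 0 0 0.995" --pt "-1 0 0 0 0 0 0.995" --pt "-1 0 0 0 0 0 0.995" --pt "-1 0 0 0 0 0 0.995" --pt "-1 0 0 0 0 0 0.995" --pt "-1 0 0 0 0 0 0.995" --pt "-1 0 0 0 0 0 0.995" --pt "-1 0 0 0 0 0 0.995" --pt "-1 0 0 0 0 0 0" --pt "-1 0 0 0 0 0 0"

```text
t: 8.75
ee_pos: [454.0, -32.4, 156.8]
orientation: [-2.057, -2.374, 0.001]
ft_force: [-0.3, -0.9, -2.4]
width: 13.9
grasp_force: 30.0
```

```bash
cat >> h.py <<'E'
def stand(p,o=(467.4,-133),yaw=-82.0):
    t=np.radians(yaw);c,s=np.cos(t),np.sin(t);return np.array([[c,s],[-s,c]])@(np.array(p)[:2]-o)
E
python3 - <<'E'
from workcell import get_obs, vision
from h import *
from scipy.spatial.transform import Rotation as R
o=get_obs();print(o["ee_pos"],o["ft_force"]);X=R.from_rotvec(o["orientation"]).as_matrix()
print("tool -x angle",np.degrees(np.arctan2(-X[1,0],-X[0,0])),"z",X[:,2].round(4),"tcp in stand",stand(o["ee_pos"]))
for n in("scene","top"):
    a=vision.get_image(n);np.savez(n+"3.npz",**a);C=cloud(a);M=masks(a)
    for k in("blue","orange"):
        for m,s,c in comps(M[k],12):
            p=np.median(C[m],0)
            if 380<p[0]<560 and p[1]<60 and 80<p[2]<250: 
                z=o["ee_pos"][2]-37+(11.25 if k=="orange" else 6.5); q=ray(a,*c,z); print(n,k,s.tolist(),c.round(1),p.round(1),"ray in stand",stand(q).round(1))
a=np.load("scene3.npz")["pixels"]
cv2.imwrite("pics/g3.png",cv2.convertScaleAbs(cv2.resize(a[120:305,230:420],None,fx=3.2,fy=3.2,interpolation=3)[:,:,::-1],alpha=1.6))
E
```

```text
[454.00368687 -32.42140346 156.76066437] [-0.29061468 -0.94663522 -2.36429902]
tool -x angle -81.80301232769479 z [-9.e-04  0.e+00 -1.e+00] tcp in stand [-101.46417899    0.73189404]
scene blue [284, 170, 31, 19, 284] [299.3 178. ] [446.8 -56.5 136.5] ray in stand [-91.    1.3]
scene blue [307, 188, 23, 16, 212] [318.4 195.3] [ 462.5 -110.3  126.2] ray in stand [-23.5  -1.7]
scene orange [304, 183, 16, 9, 64] [311.4 186.9] [460.5 -85.9 131.5] ray in stand [-48.4  -0.2]
```

View pics/g3.png

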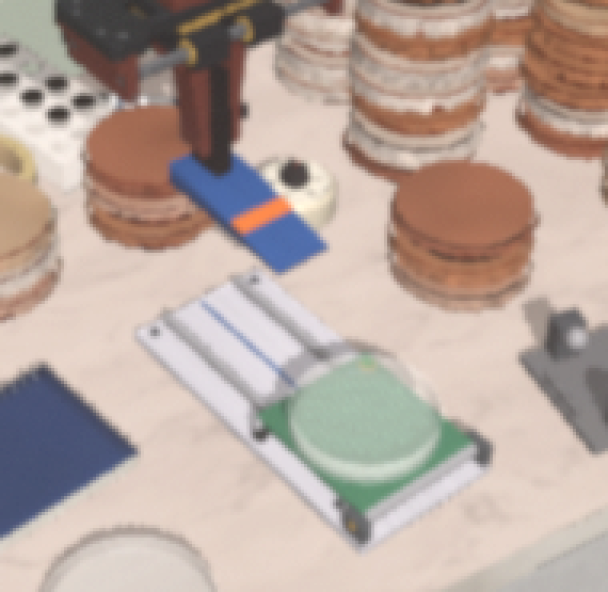

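The wedge hangs level above the lane with its thin end towards the plate, and the dish is in place. I'll lower it.

Call:
step_arm --pt "-1 0 -0.01 0.7 0 0 0" --pt "-1 0 0 0.7 0 0 0" --pt "-1 0 0 0.5 0 0 0" --pt "-1 0 0 0.15 0 0 0" --pt "-1 0 0 0.08 0 0 0" --pt "-1 0 0 0.04 0 0 0" --pt "-1 0 0 0.02 0 0 0" --pt "-1 0 0 0 0 0 0" --pt "-1 0 0 0 0 0 0"

```text
t: 9.98
ee_pos: [454.1, -32.5, 48.0]
orientation: [2.059, 2.372, 0.001]
ft_force: [0.4, -0.5, -1.7]
width: 14.0
grasp_force: 30.0
```

Call:
step_arm --pt "-1 0 0 0.02 0 0 0" --pt "-1 0 0 0.02 0 0 0" --pt "-1 0 0 0.02 0 0 0" --pt "-1 0 0 0.01 0 0 0" --pt "-1 0 0 0 0 0 0" --pt "-1 0 0 0 0 0 0"

```text
t: 10.72
ee_pos: [453.8, -32.5, 44.6]
orientation: [-2.06, -2.372, 0.0]
ft_force: [-2.6, 1.2, 6.8]
width: 13.7
grasp_force: 30.0
```

Call:
step_arm --pt "-1 -0.04 0 -0.006 0 0 0" --pt "-1 -0.08 0 0 0 0 0" --pt "-1 -0.08 0 0 0 0 0" --pt "-1 -0.08 0 0 0 0 0" --pt "-1 -0.08 0 0 0 0 0" --pt "-1 -0.08 0 0 0 0 0" --pt "-1 -0.08 0 0 0 0 0" --pt "-1 -0.08 0 0 0 0 0" --pt "-1 -0.08 0 0 0 0 0" --pt "-1 -0.04 0 0 0 0 0" --pt "-1 0 0 0 0 0 0"

```text
t: 12.1
ee_pos: [459.1, -68.5, 44.6]
orientation: [2.06, 2.372, 0.0]
ft_force: [0.2, 2.1, 5.4]
width: 13.8
grasp_force: 30.0
```

```bash
cat > m.py <<'E'
import sys
from workcell import get_obs, vision
from h import *
from scipy.spatial.transform import Rotation as R
k0=sys.argv[1];o=get_obs();X=R.from_rotvec(o["orientation"]).as_matrix()
print(o["t"],o["ee_pos"].round(2),o["ft_force"].round(1),o["moment"].round(2),"yaw",np.degrees(np.arctan2(-X[1,0],-X[0,0])).round(2),"stand",stand(o["ee_pos"]).round(1))
for n in("scene","top"):
    a=vision.get_image(n);np.savez(n+k0+".npz",**a);C=cloud(a);M=masks(a)
    for k,zz in(("orange",19.25),("blue",20),("green",26)):
        for m,s,c in comps(M[k],12):
            p=np.median(C[m],0)
            if 400<p[0]<560 and -270<p[1]<0 and p[2]<60: print(n,k,s.tolist(),c.round(1),p.round(1),"ray",stand(ray(a,*c,zz)).round(1))
a=np.load(f"scene{k0}.npz")["pixels"]
cv2.imwrite(f"pics/s{k0}.png",cv2.convertScaleAbs(cv2.resize(a[185:305,255:400],None,fx=5,fy=5,interpolation=3)[:,:,::-1],alpha=1.6))
E
python3 m.py 4
```

```text
12.1 [459.09 -68.5   44.65] [0.2 2.1 5.4] [ 0.22  0.15 -0.06] yaw -81.95 stand [-65.    0.7]
scene orange [314, 233, 13, 9, 32] [318.9 237.3] [ 457.  -121.8   19.6] ray [-12.6  -6.9]
scene blue [296, 218, 29, 20, 284] [310.1 227. ] [452.7 -91.7  24.3] ray [-48.   -2.8]
scene green [312, 245, 9, 14, 63] [316.3 251. ] [ 429.5 -156.8   25.9] ray [ 19.8 -39.7]
scene green [362, 252, 15, 15, 73] [369.3 258.5] [ 515.6 -230.    26.1] ray [101.   31.8]
scene green [332, 267, 29, 13, 112] [344.1 273.2] [ 444.7 -237.    25.9] ray [ 99.1 -33.4]
top green [390, 198, 11, 12, 61] [396.4 202.2] [ 519.4 -228.4   27.3] ray [100.8  37.7]
top green [396, 221, 11, 15, 67] [401.9 230.2] [ 445.3 -238.3   27. ] ray [101.3 -34.6]
```

View pics/s4.png

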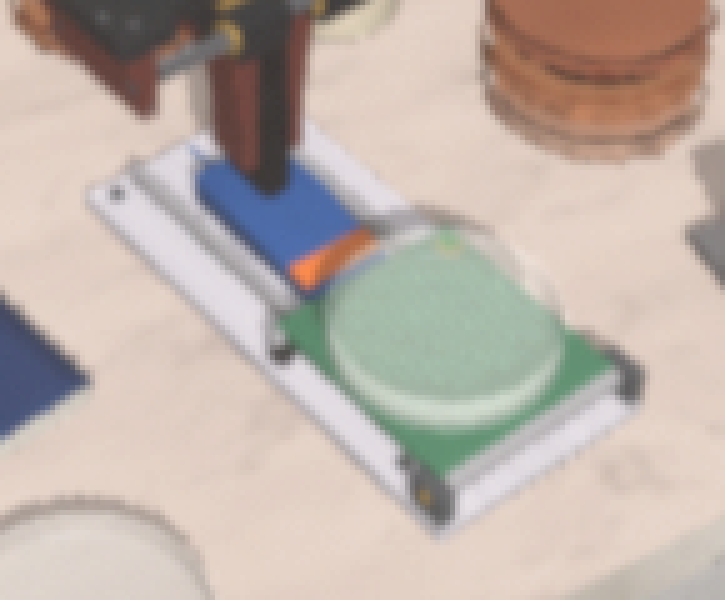

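The wedge is in the lane with its tip under the plate's edge, and the band at crop (330,262) is still short of the bar. I'll advance in small steps and watch the push force to find first contact.

Call:
step_arm --pt "-1 -0.04 0 0 0 0 0" --pt "-1 -0.02 0 0 0 0 0"

```text
t: 12.45
ee_pos: [459.4, -71.2, 44.6]
orientation: [2.06, 2.372, 0.0]
ft_force: [-0.9, 5.3, 5.4]
width: 13.6
grasp_force: 30.0
```

Call:
step_arm --pt "-1 -0.04 0 0 0 0 0" --pt "-1 -0.02 0 0 0 0 0"

```text
t: 12.7
ee_pos: [459.7, -73.8, 44.6]
orientation: [-2.06, -2.371, -0.001]
ft_force: [-0.9, 11.3, 9.2]
width: 14.0
grasp_force: 30.0
```

Call:
step_arm --pt "-1 -0.04 0 0 0 0 0" --pt "-1 -0.02 0 0 0 0 0"

```text
t: 12.95
ee_pos: [459.9, -76.4, 44.7]
orientation: [-2.06, -2.371, -0.001]
ft_force: [-1.5, 11.7, 8.4]
width: 13.8
grasp_force: 30.0
```

Call:
step_arm --pt "-1 -0.04 0 0 0 0 0" --pt "-1 -0.02 0 0 0 0 0"

```text
t: 13.2
ee_pos: [460.1, -79.3, 44.7]
orientation: [-2.059, -2.37, -0.001]
ft_force: [-1.1, 11.5, 10.2]
width: 13.8
grasp_force: 30.0
```

```bash
python3 m.py 5
```

```text
13.2 [460.08 -79.25  44.68] [-1.1 11.5 10.2] [1.66 0.2  0.06] yaw -81.97 stand [-54.2   0.2]
scene blue [298, 221, 28, 20, 275] [312.3 229.6] [ 452.2 -101.3   24.5] ray [-38.8  -4.1]
scene green [311, 245, 10, 13, 64] [316.1 250.7] [ 430.2 -157.3   26.8] ray [ 19.  -39.6]
scene green [332, 252, 45, 28, 191] [354.2 267.3] [ 460.  -234.2   25.8] ray [99.8 -7.8]
top green [390, 198, 11, 12, 60] [396.5 202.1] [ 519.2 -229.3   27.6] ray [101.2  37.8]
top green [396, 222, 11, 14, 68] [401.9 230.6] [ 445.1 -238.2   27.6] ray [101.1 -35.5]
```

Contact came at about stand x = -61.5 for the TCP, against -60.4 predicted. A lift of 3.5 mm needs about 10.5 mm more.

Call:
step_arm --pt "-1 -0.04 0 0 0 0 0" --pt "-1 -0.04 0 0 0 0 0" --pt "-1 -0.04 0 0 0 0 0" --pt "-1 -0.04 0 0 0 0 0" --pt "-1 -0.04 0 0 0 0 0" --pt "-1 0 0 0 0 0 0" --pt "-1 0 0 0 0 0 0"

```text
t: 14.18
ee_pos: [461.2, -89.1, 44.7]
orientation: [-2.059, -2.37, -0.0]
ft_force: [-2.4, 10.6, 10.1]
width: 13.5
grasp_force: 30.0
```

```bash
python3 m.py 6; python3 - <<'E'
from h import *
# mean height of plate/dish region vs stand x, before and now
for n in("scene","top"):
    z=[]
    for k in("0","6"):
        C=cloud(load(n+k+".npz"));t=np.radians(-82);d=C[...,:2]-[467.4,-133];x=d[...,0]*np.cos(t)+d[...,1]*np.sin(t);y=-d[...,0]*np.sin(t)+d[...,1]*np.cos(t)
        z.append([np.median(C[...,2][(x>a)&(x<a+20)&(abs(y)<h)&(abs(y)>l)&(C[...,2]>20)&(C[...,2]<55)]) for a,l,h in((12,28,47),(20,0,30),(40,0,35),(60,0,35),(80,0,30))])
    print(n,(np.array(z[1])-z[0]).round(2))
E
```

```text
14.175 [461.23 -89.14  44.67] [-2.4 10.6 10.1] [1.44 0.31 0.03] yaw -81.96 stand [-44.3  -0. ]
scene blue [301, 224, 25, 18, 220] [313.3 231.3] [ 451.3 -107.3   25.3] ray [-33.4  -5.7]
scene green [311, 244, 10, 14, 71] [316.4 249.9] [ 430.5 -156.5   28.7] ray [ 17.5 -37.6]
scene green [361, 252, 16, 16, 74] [369.5 258.6] [ 515.3 -230.1   25.8] ray [101.6  32. ]
scene green [332, 268, 28, 12, 121] [344.1 273. ] [ 445.4 -237.6   26.1] ray [ 98.7 -33.2]
top green [394, 198, 7, 11, 49] [397.5 202.2] [ 519.1 -229.6   27.1] ray [103.6  37.2]
top green [398, 222, 9, 13, 65] [402.4 229.9] [ 445.3 -238.3   28.1] ray [102.5 -33.9]
scene [1.92 2.33 1.85 1.28 0.68]
top [ nan  nan  nan  nan 1.02]
  return _methods._mean(a, axis=axis, dtype=dtype,
  ret = ret.dtype.type(ret / rcount)
```

View pics/s6.png

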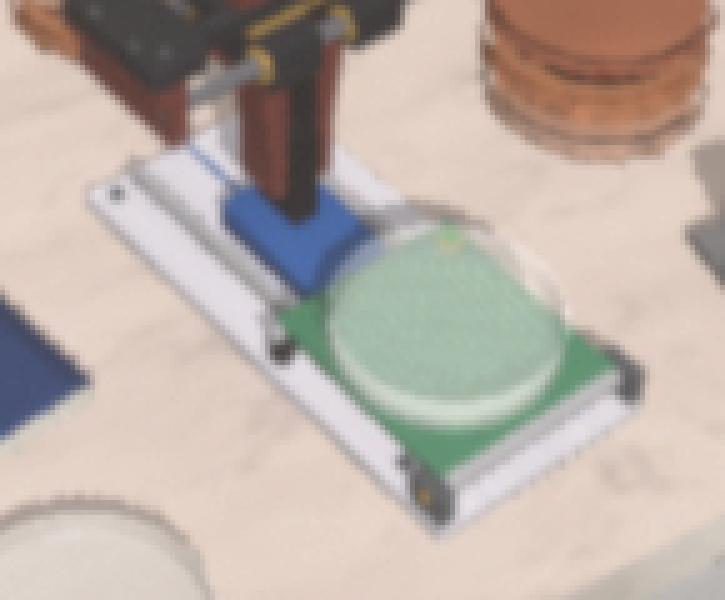

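The depth change gives about 3.0–3.2 mm of edge lift. The bar is on the orange band, now hidden under the edge, and the dish is still in place. I'll hand it in.

```bash
python3 -c "
from workcell import get_obs,ctrl
o=get_obs();print(o['t'],o['ee_pos'],o['ft_force']);print(ctrl.close_job())"
```

```text
14.275 [461.24980454 -89.1701744   44.66628534] [-1.62641181 10.15187853 10.1830576 ]
the job is handed in; nothing more can be done
None
```

The job is handed in at 14.3 s: the wedge is under the middle of the plate's edge, still gripped by its fin, with about 3 mm of lift measured from camera depth, the dish in place, and no contact with the timer, lid or marker that I know of.

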